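Seat a mosaic panel in the corner of its half-built frame

TASK

Slide the mosaic panel along the work board, flat under the lips and spring clips of the two frame rails, until it is fully home in the frame's corner: square, and flush against the bottom of the rebate in both rails. Push gently, so that no stones crack or come loose, never let the panel tip up, and leave the jar, bowl, tweezers and nippers where they are.

Things in the scene. Friction and masses are not known exactly. Their poses are not given: they have to be found in the camera images.
- board: Plywood work board 250 (x) x 285 (y) x 12 mm thick, fixed flat on the bench, at a different place and turn (up to 25 degrees) each time. Origin: centre of its underside, on the bench. Screwed down on it are two joined rails of a wooden picture frame, an L: the far rail runs along its +x edge, the left rail along its +y edge, mitred where they meet. The rest of its top is bare.
- rebate_corner (a point): Innermost corner of the rebate (the space under the rails' lips), at the level of the board's top, 12 mm above the bench: the panel's corner must end here. Axes as the board's: the far rail's wall face is the plane x = 0 of this point, the left rail's the plane y = 0; the inside lies towards -x and -y.
- far_rail (a point): Middle of the far rail's wall face (rebate 172 mm long, along board y), at the level of the board's top. Rail profile, both rails: 15 mm high; an outer wall 12 mm wide from this face outwards, and a lip 12 mm wide that overhangs inwards from it, 3 mm thick, with 12 mm free height under it. The free ends are mitred at 45 degrees and reach 12 mm farther at the outside.
- left_rail (a point): Middle of the left rail's wall face (rebate 132 mm long, along board x), at the level of the board's top. Same profile as the far rail.
- far_clip (a point): Nose of the far rail's sprung steel hold-down clip, in a notch in the lip, 90 mm from the rebate corner and 7.5 mm above the board. The panel's 9 mm edge meets the nose about 10 mm short of home and lifts it 1.5 mm against a spring of 1.2 to 2.4 N: the push stiffens there by 3 to 6 N, then the clip drags lightly. Home is the hard stop beyond.
- left_clip (a point): Nose of the left rail's hold-down clip, 70 mm from the rebate corner; works as the far one.
- panel: Loose mosaic panel: grey backing 130 (x) x 170 (y) x 9 mm, a picture of coloured stones 5 mm proud on it, and a bare 9 mm high margin 14 mm wide all round. 0.3 to 0.6 kg, friction about 0.6. Too wide to grasp: push its edges. Origin: centre of its underside. Starts flat on the board, its centre 35 to 65 mm short of home in board x and y, up to 14 degrees askew; its +x edge goes in the far rail.
- panel_corner (a point): The panel's +x +y corner at its underside (65 mm, 85 mm from its centre): the corner that goes home. Sliding the panel takes 2 to 5 N on the bare board, up to about 14 N with both clips engaged; stones work loose if it is pushed with more than 30 N.
- jar: Glass jar of blue-green stones with a brass lid, diameter 64 mm, 82 mm high, standing on the bench; origin at the centre of its foot. To be left alone.
- bowl: White bowl of reddish stones, diameter 94 mm, 32 mm high, standing on the bench; origin at the centre of its foot. To be left alone.
- tweezers: Steel tweezers lying on the bench along their y axis, about 140 mm long, 9 mm high; origin below their middle. To be left alone.
- nippers: Tile nippers with red handles lying on the bench along their y axis, about 175 mm long, 55 mm wide, 16 mm high; origin below their middle. To be left alone.
There are look-alikes about, which are no part of the job. Of the things that look like the panel, the larger one is meant.

How it is judged (in metres and radians):
At the end, for the whole second after the job is handed in: The panel lies flat and at rest with its corner within 1.5 mm of the rebate corner in both directions (2 mm in height) and its edges within 0.010 rad of parallel to the rails; the robot has let go (x of panel_corner in the frame of rebate_corner between -0.0015 and 0.0015 m and y of panel_corner in the frame of rebate_corner between -0.0015 and 0.0015 m and z of panel_corner in the frame of rebate_corner between -0.002 and 0.002 m and angle between the x axis of panel and the x axis of board, either way round below 0.01 rad and angle between panel's own z axis and vertical below 0.02 rad and linear speed of panel below 0.005 m/s); the robot touches nothing.
It fails at once if the panel is pushed or pressed with more than 30 N (contact force between the fingers and panel above 30 N).
It fails at once if the panel is tipped up by more than 0.12 rad (angle between panel's own z axis and vertical above 0.12 rad).
It fails at once if the jar, bowl, tweezers or nippers are moved by more than 20 mm (distance of any of jar, bowl, tweezers, nippers from where it was at the start of the episode above 0.02 m).
It also fails if it takes over 58 s, if anything falls off the work surface, if the arm or the gripper's body presses on something with over 40 N, if the wrist force passes 120 N, or if a joint passes its speed limit or range.

ROBOT

A 7-joint arm with a two-finger parallel gripper is mounted at the origin on the work surface. World frame = base frame: x ahead of the robot, y to its left, z up, the work surface at z = 0. Lengths are in m, angles in degrees, forces in N, time in s.
With the tool pointing down it reaches from about 0.425 to 1.025 m from the base axis. Payload 9.4 kg.
Tool frame: the origin (TCP) lies at the very end of the fingers, on their centre line; the grasp point (between the pads) lies 19 mm behind it (env.tcp_to_grasp is the distance from the TCP to the grasp point, in m); y points along the fingers, z is the direction in which the jaws open and shut, and the axes are right-handed (so a half turn about y gives the same grasp; the last joint's range is limited). The gripper opens to 85 mm and grips with 20 to 120 N. Pads are 22 mm wide; open, the fingers measure 114 mm over their backs; the gripper's body (76 mm by 85 mm) begins 54 mm behind the grasp point. The pads swing forward as they close: fully open they stand 13 mm farther back than shut.
Start: joints at [67.741, 34.337, -0.143, 91.639, 0.103, 54.024, -4.572], TCP at [0.222, -0.69, 0.231] pointing down, gripper open.
Joint ranges: [-147.43, 147.43], [-19.82, 112.94], [-74.19, 73.91], [6.32, 146.72], [-59.91, 239.91], [6.04, 106.73], [-150.56, 150.56]. Speed limits (degrees/s): [127.2, 127.2, 172.46, 172.46, 180, 180, 180].

INTERFACE

Orientations are given as [roll, pitch, yaw] about the fixed x, y, z axes, in that order (R = Rz(yaw) Ry(pitch) Rx(roll)).
In Python, from workcell import env gives the robot as it stands.
- The arm moves only by the tool arm_command, never from a script. Its argument "commands" is a list of rows, each a list of 6 numbers: the shift along the tool's x, y, z in units of 20 mm (1.0 is 20 mm), then the turn, a rotation vector about the tool's x, y, z in units of 0.1 rad (1.0 is 0.1 rad). In form: [[tx, ty, tz, wx, wy, wz], ...]. A call has 1 to 10 rows; each row shifts and turns the commanded pose from where the row before left it, along the tool's axes as they then stand; what a row does not reach is not made up. A row lasts 1/8 s, in which the tool goes at most 62.5 mm and 10.7 degrees, less where a joint would pass 70% of its speed; a pose out of reach is approached as far as the arm can. A call with a number of a shift or a turn outside -1 to 1 is refused whole. A call with a gripper value outside its range is refused whole. "fingers" is the opening, from 0 (shut) to 1 (fully open), set as the call begins (left out, the last holds). The fingers move at their own pace and stop on an object; "newtons" is the grip in N (left out, the last holds). Time passes only in rows, so rows that do not move let the fingers close. It gives the time, the measured TCP pose, the force and the opening at its end, in the units of the state.
- env.read_state(): the state, without advancing time (a new reading comes with each control period).
- env.capture(name): name is "scene" or "top" or "wrist"; returns the picture (420x560x3 uint8, blue, green, red); there is no depth.
- env.camera_info(name): a dict with "fx", "fy", "cx", "cy" (pixels), "view" (4x4, takes a point from world to camera coordinates). Camera axes: x right, y up, looking along -z (the intrinsics and any distortion apply to the point x, -y, -z); pixel columns grow to the right and rows downward; lengths in m; the calibration is good to about 2 mm. A picture is of the moment at which its call begins: read the wrist's pose just before it. camera_info takes no time and is no camera call; for the wrist camera it gives the pose at the moment of the call.
- env.job_done(): hands the job in, once; it reports no verdict.
The state is a dict: "time": time; "joint_pos": joint angles; "dq": joint speeds; "tau": joint torques, N m; "tool_pos": TCP position; "ee_rot": TCP orientation; "wrist_force": force on the tool from outside, world axes, zero at the start; "moment": the same for the moment, N m; "finger_gap": finger opening in m.
Only numpy, scipy, OpenCV 4.12 (cv2) and the standard library are available. Lean on these libraries where they do the work, as an engineer would, in place of code of your own. Each camera call takes 0.05 s, during which the arm holds its last target. There are 200 camera calls.

## Working session

There is one attempt and no reset: what is moved stays moved. The work goes in short steps, Python scripts to look and compute and a tool call to move; the robot and the scene stay as the last step left them, time stands still between calls to the robot, and variables do not carry over. Pictures are saved under pics/ and viewed, about 8 in all and at most 12, crops included, and the job is handed in when it is done.

Besides the shell and the picture viewer there is one more tool, called after "Request:" as name(argument=value, ...), one argument or row to a line, values as JSON. arm_command: Moves the arm, as the interface text tells. Shifts and turns lie within -1 to 1; 1 stands for 20 mm of shift or 0.1 rad of turn. Its arguments: {"type":"object","properties":{"commands":{"type":"array","items":{"type":"array","items":{"type":"number","minimum":-1,"maximum":1}}},"fingers":{"type":"number"},"newtons":{"type":"number"}},"required":["commands"]}

```bash
ls; mkdir -p pics
python3 - <<'E'
from workcell import env
import cv2
print(env.read_state())
for n in ["scene","top"]:
    i=env.camera_info(n); print(n,i)
    cv2.imwrite(f"pics/{n}0.png",env.capture(n))
E
```

```text
pics
{'time': 0.0, 'joint_pos': array([67.7418483 , 34.38628929, -0.14591901, 91.68036834,  0.1037676 ,
       54.02400345, -4.57209071]), 'dq': array([ 0.18491303,  0.01158562, -0.0080231 , -0.04443926, -0.05466769,
        0.02056638, -0.02792884]), 'tau': array([ 1.62373095e-05, -7.76463604e+01,  1.56504672e+00, -2.58000702e+01,
        1.22455537e-02,  9.00200248e-03, -3.70638747e-05]), 'tool_pos': array([ 0.2222345 , -0.68960623,  0.23039807]), 'ee_rot': array([-9.00901262e+01, -8.68018960e-03, -1.62132423e+02]), 'wrist_force': array([ 0.27679854, -0.72066002,  0.61354866]), 'moment': array([-0.00962318,  0.00869405, -0.06037256]), 'finger_gap': 0.08525513290425837}
scene {'fx': 422.06457845961296, 'fy': 422.06457845961296, 'cx': 288.8893236516105, 'cy': 212.8564022678155, 'view': array([[ 0.36847125,  0.92957925, -0.01055311, -0.22619424],
       [-0.68961941,  0.28093215,  0.66745951,  0.36482333],
       [ 0.62342122, -0.23866201,  0.74457131, -1.37750831],
       [ 0.        ,  0.        ,  0.        ,  1.        ]])}
top {'fx': 415.17590821764776, 'fy': 415.17590821764776, 'cx': 281.25914694727993, 'cy': 201.00949233227976, 'view': array([[ 0.02264809, -0.9997402 , -0.00257007, -0.0116732 ],
       [ 0.98124196,  0.02173661,  0.19155085, -0.58859393],
       [-0.19144522, -0.00686012,  0.98147933, -0.91777912],
       [ 0.        ,  0.        ,  0.        ,  1.        ]])}
```

View pics/top0.png

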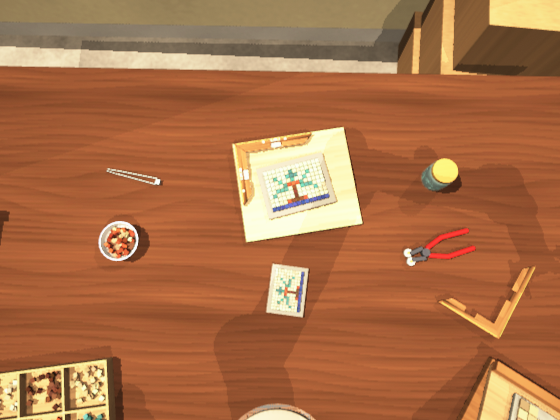

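View pics/scene0.png

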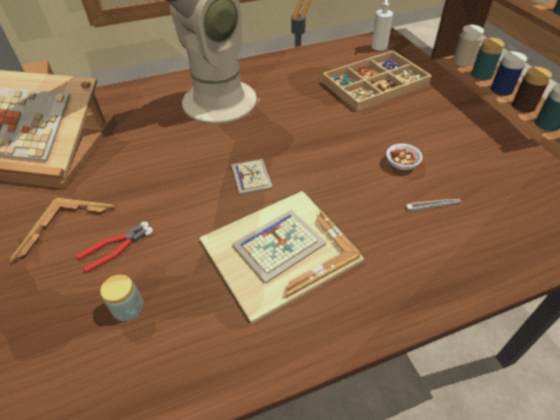

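The top view shows the board at about (233–360, 128–242), with its L-rails at the upper left and the large panel at (297,187). The small look-alike is at (288,290). The scene view agrees. I'll use a rough estimate for the approach.

```bash
cat > h.py <<'E'
import numpy as np, cv2
from workcell import env
def ray(i,px,z):
    px=np.atleast_2d(np.asarray(px,float)); V=i["view"]; R=V[:3,:3]; c=-R.T@V[:3,3]
    d=np.c_[(px[:,0]-i["cx"])/i["fx"],-(px[:,1]-i["cy"])/i["fy"],-np.ones(len(px))]@R
    return c+d*((z-c[2])/d[:,2])[:,None]
def proj(i,P):
    P=np.atleast_2d(P); q=P@i["view"][:3,:3].T+i["view"][:3,3]
    return np.c_[i["cx"]+i["fx"]*q[:,0]/-q[:,2], i["cy"]-i["fy"]*q[:,1]/-q[:,2]]
def yaw(a,b): d=b-a; return np.degrees(np.arctan2(d[1],d[0]))
E
python3 - <<'E'
from h import *
np.set_printoptions(precision=4,suppress=True)
i=env.camera_info("top")
print(ray(i,[(233,143),(344,128),(361,224),(246,242)],.012))
print(ray(i,[(297,188),(275,217),(335,205)],.021))
w=env.camera_info("wrist"); s=env.read_state()
c=-w["view"][:3,:3].T@w["view"][:3,3]; print(w["fx"],w["cx"],w["cy"],c-s["tool_pos"],w["view"][:3,:3])
E
```

```text
[[ 0.7441  0.1272  0.012 ]
 [ 0.7902 -0.1535  0.012 ]
 [ 0.5448 -0.1932  0.012 ]
 [ 0.4949  0.0846  0.012 ]]
[[ 0.629  -0.0361  0.021 ]
 [ 0.556   0.016   0.021 ]
 [ 0.5887 -0.129   0.021 ]]
311.6930817507989 281.6406580450645 210.4254355607712 [0.075  0.0239 0.1435] [[ 0.3064 -0.9519 -0.0024]
 [ 0.904   0.2917 -0.3124]
 [ 0.2981  0.0935  0.9499]]
```

Request:
arm_command(
  commands=[
    [-0.9,0,-0.85,0,0,0],
    [-0.9,0,-0.85,0,0,0],
    [-0.9,0,-0.85,0,0,0],
    [-0.9,0,-0.85,0,0,0],
    [-0.9,0,-0.85,0,0,0],
    [-0.9,0,-0.85,0,0,0],
    [-0.9,0,-0.85,0,0,0],
    [-0.9,0,-0.85,0,0,0],
    [-0.9,0,-0.85,0,0,0],
    [-0.9,0,-0.85,0,0,0],
  ],
)

```text
time: 1.35
tool_pos: [0.3423, -0.4715, 0.2314]
ee_rot: [-90.0, 0.0, -162.1]
wrist_force: [-0.3, -0.6, -0.0]
finger_gap: 0.0854
```

Request:
arm_command(
  commands=[
    [-0.9,0,-0.85,0,0,0],
    [-0.9,0,-0.85,0,0,0],
    [-0.9,0,-0.85,0,0,0],
    [-0.9,0,-0.85,0,0,0],
    [-0.9,0,-0.85,0,0,0],
    [-0.9,0,-0.85,0,0,0],
    [-0.9,0,-0.85,0,0,0],
    [-0.9,0,-0.85,0,0,0],
    [-0.9,0,-0.85,0,0,0],
    [-0.9,0,-0.85,0,0,0],
  ],
)

```text
time: 2.6
tool_pos: [0.4611, -0.2545, 0.2314]
ee_rot: [-90.0, 0.0, -162.1]
wrist_force: [-0.1, -0.2, -0.0]
finger_gap: 0.0853
```

Request:
arm_command(
  commands=[
    [-0.9,0,-0.85,0,0,0],
    [-0.9,0,-0.85,0,0,0],
    [-0.9,0,-0.85,0,0,0],
    [-0.9,0,-0.85,0,0,0],
    [-0.9,0,-0.85,0,0,0],
    [-0.9,0,-0.85,0,0,0],
    [-0.9,0,-0.85,0,0,0],
    [-0.9,0,-0.85,0,0.75,0],
    [-0.9,0,-0.85,0,0.75,0],
    [0,0,0,0,0,0],
  ],
)

```text
time: 3.85
tool_pos: [0.5702, -0.059, 0.2312]
ee_rot: [-90.0, 0.0, -170.5]
wrist_force: [0.5, -0.1, 0.7]
finger_gap: 0.0856
```

Run:
```python
from h import *
i=env.camera_info("wrist"); im=env.capture("wrist"); s=env.read_state(); print(s["time"],s["tool_pos"],s["ee_rot"],s["joint_pos"])
cv2.imwrite("pics/w1.png",im); np.save("w1i.npy",i,allow_pickle=True)
cv2.imwrite("pics/w1v.png",cv2.resize(im,(800,600),interpolation=cv2.INTER_CUBIC))
```

```text
3.9 [ 0.56940612 -0.06051332  0.23115973] [-8.99933495e+01 -1.46703871e-02 -1.70564724e+02] [  1.79893406  23.89638461  -1.96609478 111.88770663   1.15411598
  44.24759517 -81.39043616]
```

View pics/w1v.png

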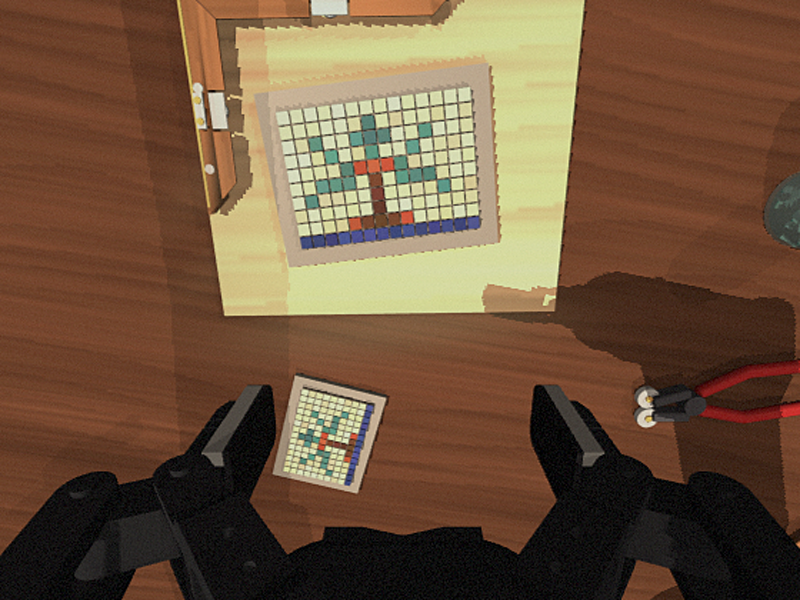

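The wrist view (800×600) shows panel corners at (255,95), (490,63), (497,242) and (290,266), and the board's near edge from (222,316) to (556,311). The rails are at the top left.

Run:
```python
from h import *
np.set_printoptions(precision=4,suppress=True)
i=np.load("w1i.npy",allow_pickle=True).item(); k=.7
b=ray(i,np.array([(222,316),(556,311),(583,0)])*k,.012)
im=cv2.imread("pics/w1.png")
hsv=cv2.cvtColor(im,cv2.COLOR_BGR2HSV)
# panel: low saturation margin + inside
m=((hsv[...,1]<95)&(hsv[...,2]>70)).astype(np.uint8); m[190:]=0; m[:42]=0; m[:,:170]=0; m[:,360:]=0
m=cv2.morphologyEx(m,cv2.MORPH_OPEN,np.ones((3,3)))
cs,_=cv2.findContours(m,0,2); c=max(cs,key=cv2.contourArea); h=cv2.convexHull(c)
print("quad",cv2.approxPolyDP(h,6,True)[:,0]/k)
P=ray(i,np.array([(255,95),(490,63),(497,242),(290,266)])*k,.021)
print("board",b,yaw(b[1],b[0])-90, yaw(b[1],b[2])); 
print("panel",P,"centre",P.mean(0)); print([np.linalg.norm(P[j]-P[j-1]) for j in range(4)], [yaw(P[1],P[0])-90,yaw(P[2],P[3])-90,yaw(P[3],P[0]),yaw(P[2],P[1])])
Q=ray(i,np.array([(212,212),(240,18)])*k,.027); print(Q)
```

```text
quad [[512.8571  60.    ]
 [512.8571 270.    ]
 [287.1429 270.    ]
 [254.2857  92.8571]]
board [[ 0.4907  0.0867  0.012 ]
 [ 0.5427 -0.1978  0.012 ]
 [ 0.77   -0.154   0.012 ]] 10.37194317796829 10.906001711484329
panel [[ 0.6707  0.0664  0.021 ]
 [ 0.7189 -0.0973  0.021 ]
 [ 0.5944 -0.1316  0.021 ]
 [ 0.5474  0.0303  0.021 ]] centre [ 0.6328 -0.033   0.021 ]
[np.float64(0.12841671871309057), np.float64(0.17066795841116494), np.float64(0.12917555947652004), np.float64(0.16865819496529688)] [np.float64(16.422926010356605), np.float64(16.171700157840647), np.float64(16.317918100797264), np.float64(15.426335698578312)]
[[0.582  0.0922 0.027 ]
 [0.7167 0.0776 0.027 ]]
```

Request:
arm_command(
  commands=[
    [0.72,0,-0.24,0,0,0],
    [0.72,0,-0.24,0,-0.17,0],
    [0,1,0,0,0,0],
    [0,1,0,0,0,0],
    [0,1,0,0,0,0],
    [0,1,0,0,0,0],
    [0,1,0,0,0,0],
    [0,1,0,0,0,0],
    [0,1,0,0,0,0],
    [0,1,0,0,0,0],
  ],
)

```text
time: 5.15
tool_pos: [0.5384, -0.0574, 0.0712]
ee_rot: [-90.0, -0.0, -169.8]
wrist_force: [0.0, -0.6, -0.6]
finger_gap: 0.0853
```

Request:
arm_command(
  commands=[
    [0,1,0,0,0,0],
    [0,1,0,0,0,0],
    [0,0.6,0,0,0,0],
    [0,0,0,0,0,0],
    [0,0,0,0,0,0],
  ],
)

```text
time: 5.78
tool_pos: [0.5397, -0.0569, 0.0199]
ee_rot: [-90.0, 0.0, -169.8]
wrist_force: [-0.5, -0.6, -1.2]
finger_gap: 0.0854
```

Run:
```python
from h import *
im=env.capture("wrist"); s=env.read_state(); print(s["time"],s["tool_pos"],s["ee_rot"],s["wrist_force"])
cv2.imwrite("pics/w2.png",im)
```

```text
5.825 [ 0.53982548 -0.05692758  0.01999789] [-8.99873074e+01  5.28312676e-02 -1.69758519e+02] [-0.31386305  0.89594655  0.71260801]
```

View pics/w2.png

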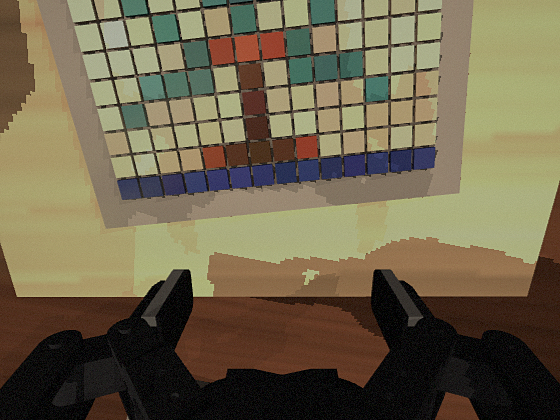

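The tool is square to the board: the near edge is level at row 297. The panel's near edge runs from (105,228) to (461,192), centred between the fingers. Next I'll feel for the board surface.

Request:
arm_command(
  commands=[
    [0,0.1,0,0,0,0],
    [0,0.1,0,0,0,0],
    [0,0.1,0,0,0,0],
    [0,0,0,0,0,0],
  ],
)

```text
time: 6.32
tool_pos: [0.5395, -0.0568, 0.013]
ee_rot: [-90.0, -0.0, -169.8]
wrist_force: [0.6, -0.2, 0.0]
finger_gap: 0.0851
```

Request:
arm_command(
  commands=[
    [0,0.1,0,0,0,0],
    [0,0.1,0,0,0,0],
    [0,0,0,0,0,0],
  ],
)

```text
time: 6.7
tool_pos: [0.5395, -0.0568, 0.009]
ee_rot: [-90.0, -0.0, -169.7]
wrist_force: [-0.3, 0.2, 1.0]
finger_gap: 0.0852
```

Request:
arm_command(
  commands=[
    [0,0.1,0,0,0,0],
    [0,0.1,0,0,0,0],
    [0,0.1,0,0,0,0],
    [0,0,0,0,0,0],
  ],
)

```text
time: 7.2
tool_pos: [0.5395, -0.0568, 0.0031]
ee_rot: [-90.0, -0.0, -169.8]
wrist_force: [-1.1, 0.3, 0.4]
finger_gap: 0.0853
```

Request:
arm_command(
  commands=[
    [0,0.07,0,0,0,0],
    [0,0.07,0,0,0,0],
    [0,0,0,0,0,0],
  ],
)

```text
time: 7.58
tool_pos: [0.5396, -0.0568, 0.0004]
ee_rot: [-90.0, -0.0, -169.8]
wrist_force: [0.5, 0.5, -0.1]
finger_gap: 0.085
```

Request:
arm_command(
  commands=[
    [-0.3,0,0,0,0,0],
    [-0.3,0,0,0,0,0],
    [-0.25,0,0,0,0,0],
    [-0.25,0,0,0,0,0],
    [-0.25,0,0,0,0,0],
    [-0.25,0,0,0,0,0],
  ],
)

```text
time: 8.32
tool_pos: [0.5695, -0.0508, 0.0003]
ee_rot: [-90.0, -0.2, -169.7]
wrist_force: [-4.2, 0.4, 3.4]
finger_gap: 0.0856
```

Request:
arm_command(
  commands=[
    [-0.25,0,0,0,0,0],
    [-0.25,0,0,0,0,0],
    [-0.25,0,0,0,0,0],
    [-0.25,0,0,0,0,0],
    [0,0,0,0,0,0],
  ],
)

```text
time: 8.95
tool_pos: [0.5919, -0.0474, 0.0004]
ee_rot: [-90.0, 0.1, -169.8]
wrist_force: [-0.5, 0.1, -0.7]
finger_gap: 0.0855
```

Run:
```python
from h import *
im=env.capture("wrist"); s=env.read_state(); print(s["time"],s["tool_pos"],s["ee_rot"],s["wrist_force"])
cv2.imwrite("pics/w3.png",im)
```

```text
9.0 [ 5.91859071e-01 -4.74583374e-02  4.94994676e-04] [-8.99863385e+01  1.04237779e-01 -1.69754834e+02] [-0.29344494  0.24024641  0.17421599]
```

View pics/w3.png

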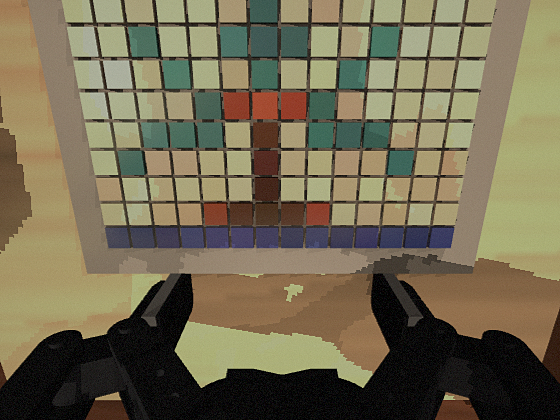

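The panel is now square against both fingertips, with its near edge level at row 272. I'll keep going and watch for the clip.

Request:
arm_command(
  commands=[
    [-0.15,0,0,0,0,0],
    [-0.15,0,0,0,0,0],
    [-0.15,0,0,0,0,0],
    [-0.1,0,0,0,0,0],
  ],
)

```text
time: 9.5
tool_pos: [0.6003, -0.046, 0.0005]
ee_rot: [-90.0, -0.1, -169.8]
wrist_force: [-6.8, -1.6, 4.8]
finger_gap: 0.0851
```

Request:
arm_command(
  commands=[
    [-0.1,0,0,0,0,0],
    [-0.1,0,0,0,0,0],
  ],
)

```text
time: 9.75
tool_pos: [0.6016, -0.0458, 0.0004]
ee_rot: [-90.0, -0.4, -169.8]
wrist_force: [-13.5, -3.2, 11.1]
finger_gap: 0.0855
```

Request:
arm_command(
  commands=[
    [-0.1,0,0,0,0,0],
    [-0.1,0,0,0,0,0],
  ],
)

```text
time: 10.0
tool_pos: [0.6054, -0.0451, 0.0003]
ee_rot: [-90.0, -0.4, -169.8]
wrist_force: [-10.5, -1.2, 7.2]
finger_gap: 0.0853
```

Request:
arm_command(
  commands=[
    [-0.08,0,0,0,0,0],
    [-0.08,0,0,0,0,0],
    [0,0,0,0,0,0],
  ],
)

```text
time: 10.38
tool_pos: [0.6094, -0.0444, 0.0004]
ee_rot: [-90.0, -0.3, -169.8]
wrist_force: [-10.5, -1.8, 7.0]
finger_gap: 0.0852
```

Request:
arm_command(
  commands=[
    [-0.06,0,0,0,0,0],
    [-0.06,0,0,0,0,0],
  ],
)

```text
time: 10.62
tool_pos: [0.61, -0.0443, 0.0003]
ee_rot: [-90.0, -0.5, -169.8]
wrist_force: [-16.7, -3.3, 12.5]
finger_gap: 0.0859
```

Request:
arm_command(
  commands=[
    [-0.05,0,0,0,0,0],
    [0,0,0,0,0,0],
  ],
)

```text
time: 10.88
tool_pos: [0.6099, -0.0443, 0.0002]
ee_rot: [-90.0, -0.6, -169.8]
wrist_force: [-16.9, -2.3, 13.0]
finger_gap: 0.0852
```

Request:
arm_command(
  commands=[
    [-0.05,0,0,0,0,0],
    [0,0,0,0,0,0],
  ],
)

```text
time: 11.12
tool_pos: [0.6099, -0.0443, 0.0002]
ee_rot: [-90.0, -0.7, -169.8]
wrist_force: [-19.3, -3.8, 15.6]
finger_gap: 0.0857
```

It's home in x: there was no motion as force rose to 19 N. Next I'll retract, lift, and go round to the −y edge.

Request:
arm_command(
  commands=[
    [0.5,0,0,0,0,0],
    [0.5,0,0,0,0,0],
    [0,-1,0,0,0,0],
    [0,-1,0,0,0,0],
    [0,-1,0,0,0,0],
    [0,-1,0,0,0,0],
    [-0.73,0,0.97,0,0,0],
    [-0.73,0,0.97,0,0,0],
    [-0.73,0,0.97,0,0,0],
    [-0.73,0,0.97,0,0,0],
  ],
)

```text
time: 12.38
tool_pos: [0.6701, -0.1128, 0.0823]
ee_rot: [-90.0, 0.1, -169.7]
wrist_force: [0.4, -0.2, 0.0]
finger_gap: 0.0855
```

Request:
arm_command(
  commands=[
    [-0.73,0,0.97,0,0,0],
    [-0.73,0,0.97,0,0,0],
    [0,0,0,0,-0.98,0],
    [0,0,0,0,-0.98,0],
    [0,0,0,0,-0.98,0],
    [0,0,0,0,-0.98,0],
    [0,0,0,0,-0.98,0],
    [0,0,0,0,-0.98,0],
    [0,0,0,0,-0.98,0],
    [0,0,0,0,-0.98,0],
  ],
)

```text
time: 13.62
tool_pos: [0.705, -0.1456, 0.0822]
ee_rot: [-89.9, 0.0, -124.7]
wrist_force: [-0.9, 0.2, -0.1]
finger_gap: 0.0856
```

Request:
arm_command(
  commands=[
    [0,0,0,0,-0.98,0],
    [0,0,0,0,-0.98,0],
    [0,0,0,0,-0.98,0],
    [0,0,0,0,-0.98,0],
    [0,0,0,0,-0.98,0],
    [0,0,0,0,-0.98,0],
    [0,0,0,0,-0.98,0],
    [0,0,0,0,-0.98,0],
    [0,0,0,0,0,0],
    [0,0,0,0,0,0],
  ],
)

```text
time: 14.88
tool_pos: [0.7046, -0.1456, 0.0813]
ee_rot: [-90.0, -0.0, -80.1]
wrist_force: [0.7, -0.4, 0.5]
finger_gap: 0.085
```

Run:
```python
from h import *
i=env.camera_info("wrist");im=env.capture("wrist"); s=env.read_state(); print(s["time"],s["tool_pos"],s["ee_rot"],s["wrist_force"])
cv2.imwrite("pics/w4.png",im); np.save("w4i.npy",i,allow_pickle=True)
```

```text
14.925 [ 0.704494   -0.14547059  0.08112474] [-8.99629955e+01 -3.51898073e-02 -8.00204054e+01] [-0.17442183 -0.1639005  -0.60021827]
```

View pics/w4.png

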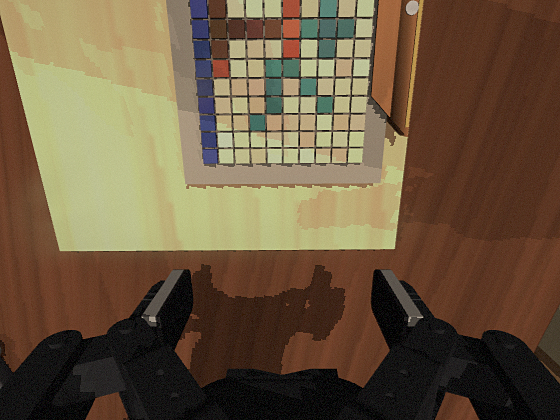

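The panel's −y edge runs level from (186,186) to (381,184). The far rail's free end is at (405,133).

Run:
```python
from h import *
np.set_printoptions(precision=4,suppress=True)
i=np.load("w4i.npy",allow_pickle=True).item()
a=np.radians(10.1); R=np.array([[np.cos(a),np.sin(a)],[-np.sin(a),np.cos(a)]])
for n,px,z in[("edge",[(186,186),(381,184)],.021),("board",[(59,250),(396,249)],.012),("railend",[(403,134),(374,95)],.027)]:
    p=ray(i,px,z)[:,:2]; print(n,p,(p-[.7045,-.1455])@R.T,yaw(*p))
```

```text
edge [[ 0.6348 -0.127 ]
 [ 0.7632 -0.1032]] [[-0.0654  0.0304]
 [ 0.0653  0.0314]] 10.516554903079129
board [[ 0.5425 -0.1953]
 [ 0.791  -0.1511]] [[-0.1683 -0.0206]
 [ 0.0842 -0.0207]] 10.095076629981639
railend [[ 0.7659 -0.0691]
 [ 0.7423 -0.0503]] [[0.0738 0.0644]
 [0.0539 0.0871]] 141.42479809625712
```

Request:
arm_command(
  commands=[
    [0,0,-0.4,0,0,0],
    [0,0.9,0,0,0,0],
    [0,0.9,0,0,0,0],
    [0,0.9,0,0,0,0],
    [0,0.9,0,0,0,0],
    [0,0.23,0,0,0,0],
    [0,0.2,0,0,0,0],
    [0,0,0,0,0,0],
  ],
)

```text
time: 15.92
tool_pos: [0.6965, -0.1467, 0.0]
ee_rot: [-90.0, -0.0, -79.9]
wrist_force: [0.4, -0.6, -0.1]
finger_gap: 0.0852
```

Request:
arm_command(
  commands=[
    [-0.4,0,0,0,0,0],
    [-0.4,0,0,0,0,0],
    [-0.2,0,0,0,0,0],
    [-0.2,0,0,0,0,0],
    [-0.2,0,0,0,0,0],
  ],
)

```text
time: 16.55
tool_pos: [0.6915, -0.1228, 0.0003]
ee_rot: [-90.0, -0.3, -80.0]
wrist_force: [-0.1, -7.8, 3.4]
finger_gap: 0.0854
```

Request:
arm_command(
  commands=[
    [-0.2,0,0,0,0,0],
    [-0.2,0,0,0,0,0],
    [-0.2,0,0,0,0,0],
  ],
)

```text
time: 16.92
tool_pos: [0.6893, -0.1111, 0.0003]
ee_rot: [-90.0, -0.2, -80.1]
wrist_force: [0.5, -7.9, 2.0]
finger_gap: 0.0854
```

Request:
arm_command(
  commands=[
    [-0.2,0,0,0,0,0],
    [-0.2,0,0,0,0,0],
    [-0.15,0,0,0,0,0],
  ],
)

```text
time: 17.3
tool_pos: [0.6874, -0.1002, 0.0003]
ee_rot: [-90.0, -0.2, -80.0]
wrist_force: [0.7, -8.6, 3.2]
finger_gap: 0.0856
```

Request:
arm_command(
  commands=[
    [-0.12,0,0,0,0,0],
    [-0.12,0,0,0,0,0],
  ],
)

```text
time: 17.55
tool_pos: [0.6865, -0.0957, 0.0003]
ee_rot: [-90.0, -0.3, -80.1]
wrist_force: [-0.1, -10.2, 3.1]
finger_gap: 0.0854
```

Request:
arm_command(
  commands=[
    [-0.1,0,0,0,0,0],
    [-0.1,0,0,0,0,0],
  ],
)

```text
time: 17.8
tool_pos: [0.6858, -0.0919, 0.0002]
ee_rot: [-90.1, -0.3, -80.1]
wrist_force: [0.3, -10.1, 3.6]
finger_gap: 0.0858
```

Request:
arm_command(
  commands=[
    [-0.1,0,0,0,0,0],
    [-0.1,0,0,0,0,0],
  ],
)

```text
time: 18.05
tool_pos: [0.6852, -0.0893, 0.0003]
ee_rot: [-90.1, -0.3, -80.1]
wrist_force: [-0.3, -13.4, 3.3]
finger_gap: 0.0851
```

Request:
arm_command(
  commands=[
    [-0.06,0,0,0,0,0],
    [-0.06,0,0,0,0,0],
  ],
)

```text
time: 18.3
tool_pos: [0.6848, -0.0868, 0.0003]
ee_rot: [-90.1, -0.3, -80.1]
wrist_force: [-0.0, -12.9, 3.8]
finger_gap: 0.0852
```

Request:
arm_command(
  commands=[
    [-0.06,0,0,0,0,0],
    [-0.06,0,0,0,0,0],
  ],
)

```text
time: 18.55
tool_pos: [0.6843, -0.0846, 0.0003]
ee_rot: [-90.1, -0.3, -80.1]
wrist_force: [0.3, -11.2, 2.3]
finger_gap: 0.0853
```

Request:
arm_command(
  commands=[
    [-0.06,0,0,0,0,0],
    [-0.06,0,0,0,0,0],
  ],
)

```text
time: 18.8
tool_pos: [0.684, -0.0825, 0.0003]
ee_rot: [-90.1, -0.4, -80.1]
wrist_force: [0.3, -14.8, 3.6]
finger_gap: 0.0853
```

Request:
arm_command(
  commands=[
    [-0.05,0,0,0,0,0],
    [0,0,0,0,0,0],
  ],
)

```text
time: 19.05
tool_pos: [0.684, -0.0825, 0.0003]
ee_rot: [-90.1, -0.4, -80.1]
wrist_force: [0.9, -16.0, 3.2]
finger_gap: 0.0854
```

Request:
arm_command(
  commands=[
    [-0.05,0,0,0,0,0],
    [0,0,0,0,0,0],
  ],
)

```text
time: 19.3
tool_pos: [0.684, -0.0825, 0.0003]
ee_rot: [-90.1, -0.5, -80.2]
wrist_force: [2.5, -17.2, 3.0]
finger_gap: 0.0851
```

Request:
arm_command(
  commands=[
    [-0.05,0,0,0,0,0],
    [0,0,0,0,0,0],
  ],
)

```text
time: 19.55
tool_pos: [0.684, -0.0825, 0.0003]
ee_rot: [-90.1, -0.5, -80.2]
wrist_force: [2.5, -19.5, 3.2]
finger_gap: 0.0854
```

It's home in y as well: the tool stopped at y = −0.0825, as predicted, and force rose to 19 N. I'll back off and go round to re-seat and check x.

Request:
arm_command(
  commands=[
    [0.6,0,0,0,0,0],
    [0.6,0,0,0,0,0],
    [0,-1,0,0,0,0],
    [0,-1,0,0,0,0],
    [0,-1,0,0,0,0],
    [0,-1,0,0,0,0],
    [-0.96,0,-0.72,0,0,0],
    [-0.96,0,-0.72,0,0,0],
    [-0.96,0,-0.72,0,0,0],
    [-0.96,0,-0.72,0,0,0],
  ],
)

```text
time: 20.8
tool_pos: [0.617, -0.0313, 0.081]
ee_rot: [-90.0, -0.0, -79.9]
wrist_force: [0.8, 0.2, 0.3]
finger_gap: 0.085
```

Request:
arm_command(
  commands=[
    [-0.96,0,-0.72,0,0,0],
    [-0.96,0,-0.72,0,0,0],
    [0,0,0,0,0.98,0],
    [0,0,0,0,0.98,0],
    [0,0,0,0,0.98,0],
    [0,0,0,0,0.98,0],
    [0,0,0,0,0.98,0],
    [0,0,0,0,0.98,0],
    [0,0,0,0,0.98,0],
    [0,0,0,0,0.98,0],
  ],
)

```text
time: 22.05
tool_pos: [0.5825, 0.0012, 0.0809]
ee_rot: [-90.0, 0.0, -125.0]
wrist_force: [0.5, 0.6, 0.1]
finger_gap: 0.0852
```

Request:
arm_command(
  commands=[
    [0,0,0,0,0.98,0],
    [0,0,0,0,0.98,0],
    [0,0,0,0,0.98,0],
    [0,0,0,0,0.98,0],
    [0,0,0,0,0.98,0],
    [0,0,0,0,0.98,0],
    [0,0,0,0,0.98,0],
    [0,0,0,0,0.98,0],
    [0,0,0,0,0,0],
    [0,0,0,0,0,0],
  ],
)

```text
time: 23.3
tool_pos: [0.5824, 0.0011, 0.0803]
ee_rot: [-90.0, 0.0, -169.6]
wrist_force: [-0.2, -0.4, -0.7]
finger_gap: 0.0851
```

Run:
```python
from h import *
i=env.camera_info("wrist");im=env.capture("wrist"); s=env.read_state(); print(s["time"],s["tool_pos"],s["ee_rot"],s["wrist_force"])
cv2.imwrite("pics/w5.png",im); np.save("w5i.npy",i,allow_pickle=True)
cv2.imwrite("pics/w5v.png",cv2.resize(im,(800,600),interpolation=cv2.INTER_CUBIC))
```

```text
23.35 [0.58240589 0.00095289 0.08021832] [-9.00137693e+01  2.21139802e-02 -1.69645451e+02] [ 0.42446656 -0.12184346  0.30031511]
```

View pics/w5v.png

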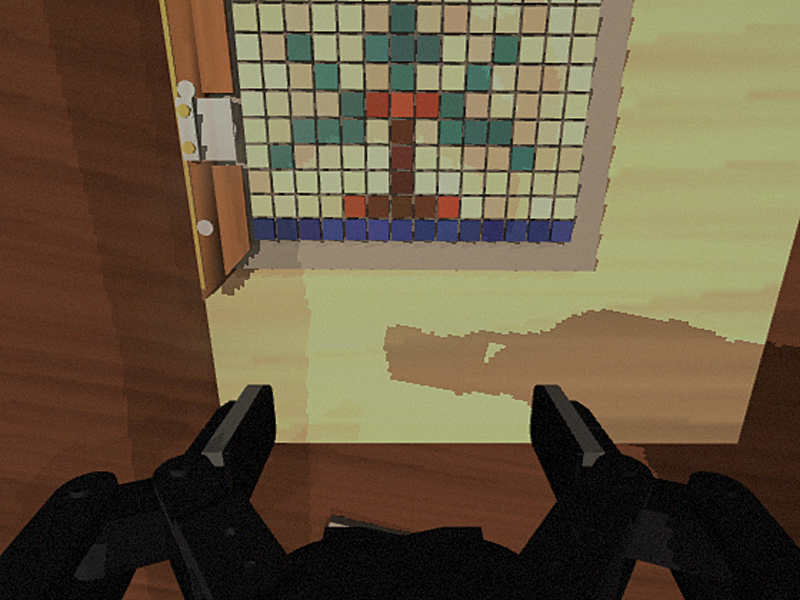

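The panel is seated under the left clip and parallel to the board: its near edge is level at row 269 and the board edge at row 443. Next I'll lower and re-push in x. Contact should come about 19 mm ahead.

Request:
arm_command(
  commands=[
    [0,0.9,0,0,0,0],
    [0,0.9,0,0,0,0],
    [0,0.9,0,0,0,0],
    [0,0.9,0,0,0,0],
    [0,0.4,0,0,0,0],
    [-0.35,0,0,0,0,0],
    [-0.35,0,0,0,0,0],
    [0,0,0,0,0,0],
  ],
)

```text
time: 24.35
tool_pos: [0.5969, 0.0035, -0.0002]
ee_rot: [-90.0, 0.1, -169.7]
wrist_force: [-0.8, -0.2, -0.3]
finger_gap: 0.0856
```

Request:
arm_command(
  commands=[
    [-0.1,0,0,0,0,0],
    [-0.1,0,0,0,0,0],
    [0,0,0,0,0,0],
  ],
)

```text
time: 24.72
tool_pos: [0.6001, 0.004, -0.0001]
ee_rot: [-90.0, 0.0, -169.8]
wrist_force: [0.4, -0.7, 0.0]
finger_gap: 0.0851
```

Request:
arm_command(
  commands=[
    [-0.06,0,0,0,0,0],
    [-0.05,0,0,0,0,0],
    [0,0,0,0,0,0],
  ],
)

```text
time: 25.1
tool_pos: [0.6006, 0.004, -0.0003]
ee_rot: [-90.0, -0.2, -169.8]
wrist_force: [-5.2, -0.1, 3.7]
finger_gap: 0.0855
```

Request:
arm_command(
  commands=[
    [-0.05,0,0,0,0,0],
    [-0.05,0,0,0,0,0],
    [0,0,0,0,0,0],
  ],
)

```text
time: 25.48
tool_pos: [0.6007, 0.004, -0.0004]
ee_rot: [-90.0, -0.4, -169.8]
wrist_force: [-9.1, -0.8, 7.0]
finger_gap: 0.0853
```

Request:
arm_command(
  commands=[
    [-0.06,0,0,0,0,0],
    [-0.06,0,0,0,0,0],
    [0,0,0,0,0,0],
  ],
)

```text
time: 25.85
tool_pos: [0.6008, 0.0039, -0.0005]
ee_rot: [-90.0, -0.6, -169.8]
wrist_force: [-14.2, -1.6, 11.4]
finger_gap: 0.0854
```

Request:
arm_command(
  commands=[
    [-0.05,0,0,0,0,0],
    [-0.05,0,0,0,0,0],
    [0,0,0,0,0,0],
  ],
)

```text
time: 26.22
tool_pos: [0.6008, 0.0039, -0.0005]
ee_rot: [-90.0, -0.8, -169.8]
wrist_force: [-20.1, -2.8, 16.5]
finger_gap: 0.0853
```

It's at the hard stop again, at 20 N. I'll release, raise, and check both lips.

Request:
arm_command(
  commands=[
    [0.3,0,0,0,0,0],
    [0.5,0,0,0,0,0],
    [0.5,0,0,0,0,0],
    [0,-1,0,0,0,0],
    [0,-1,0,0,0,0],
    [0,-1,0,0,0,0],
    [0,-1,0,0,0,0],
    [0,-1,0,0,0,0],
    [0,-1,0,0,0,0],
    [0,-1,0,0,0,0],
  ],
)

```text
time: 27.48
tool_pos: [0.5827, 0.0009, 0.1405]
ee_rot: [-90.0, 0.0, -169.7]
wrist_force: [0.2, 0.8, 0.2]
finger_gap: 0.0855
```

Request:
arm_command(
  commands=[
    [-0.9,0,0,0,0,0],
    [-0.9,0,0,0,0,0],
    [-0.9,0,0,0,0,0],
    [-0.9,0,0,0,0,0],
    [-0.9,0,0,0,0,0],
    [-0.9,0,0,0,0,0],
    [0,0,0,0,0,0],
    [0,0,0,0,0,0],
  ],
)

```text
time: 28.48
tool_pos: [0.6882, 0.0199, 0.1396]
ee_rot: [-90.0, -0.0, -169.8]
wrist_force: [-0.6, -0.7, 0.3]
finger_gap: 0.0856
```

Run:
```python
from h import *
i=env.camera_info("wrist");im=env.capture("wrist"); s=env.read_state(); print(s["time"],s["tool_pos"],s["ee_rot"],s["wrist_force"])
cv2.imwrite("pics/w6.png",im); np.save("w6i.npy",i,allow_pickle=True)
cv2.imwrite("pics/w6v.png",cv2.resize(im,(800,600),interpolation=cv2.INTER_CUBIC))
```

```text
28.525 [0.6881812  0.01984813 0.13972404] [-8.99978179e+01 -5.00478210e-02 -1.69761609e+02] [ 0.45998275  0.41769601 -0.49950416]
```

View pics/w6v.png

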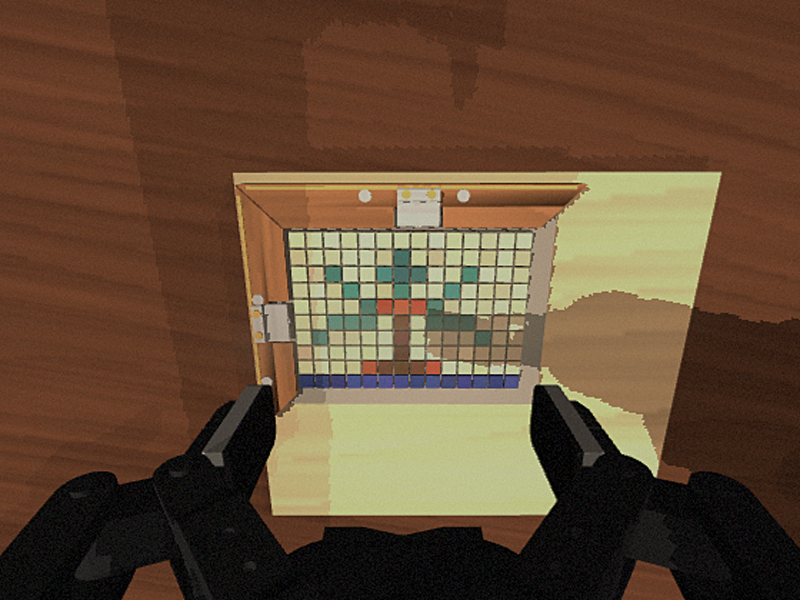

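It looks home: the stones sit evenly about 2 mm from both lips, with the lip corner near (288,229) and the panel's free corner near (540,403). One numeric check next.

Run:
```python
from h import *
np.set_printoptions(precision=4,suppress=True)
i=np.load("w6i.npy",allow_pickle=True).item(); k=.7
L=ray(i,np.array([(288,229),(297,390),(550,228)])*k,.027)[:,:2]
P=ray(i,np.array([(540,403),(300,404),(556,222)])*k,.021)[:,:2]
B=ray(i,np.array([(234,173),(720,173),(273,516),(555,515)])*k,.012)[:,:2]
a=np.radians(10.1);R=np.array([[np.cos(a),np.sin(a)],[-np.sin(a),np.cos(a)]])
print("lip corner - panel corner (expect .118 .158):",(L[0]-P[0])@R.T)
print("yaws board far/near, panel near/right, lips left/far",yaw(B[1],B[0])-90,yaw(B[3],B[2])-90,yaw(P[0],P[1])-90,yaw(P[0],P[2]),yaw(L[1],L[0]),yaw(L[2],L[0])-90)
```

```text
lip corner - panel corner (expect .118 .158): [0.1173 0.1583]
yaws board far/near, panel near/right, lips left/far 10.21675609742259 10.521789669587847 10.519883741424934 11.319156866484217 8.80749005864306 10.44191200966759
```

The geometry agrees within 1 mm, both hard stops were felt, and the arm is clear. Handing in.

```bash
python3 -c "
from h import *
s=env.read_state();print(s['time'],s['wrist_force']);print(env.job_done())"
```

```text
28.525 [ 0.45998275  0.41769601 -0.49950416]
the job is handed in; nothing more can be done
None
```

I slid the panel home into the corner and handed the job in at 28.5 s of the allowed 58 s. I used the open fingertips as a two-point pusher: in x to the far rail, then in y to the left rail, then a second seating push in x.

- **Hard stops:** Every push ended with the tool no longer moving while the force rose to about 19–20 N horizontally. The wrist also read up to 16.5 N vertically during the x pushes. That makes about 26 N in all, closer to the 30 N limit than the horizontal push alone.
- **Position:** In the last wrist picture, the panel's free corner lay (117.3, 158.3) mm from the lip corner, against (118, 158) mm expected. That puts the corner within about 1 mm, as well as the pixels can be read.
- **Squareness:** The panel's near edge read 10.5°, against 10.2–10.5° for the board and 10.4° for the far lip.
- **Readings that disagreed:** The short side edges read by eye, the panel's right edge at 11.3° and the left lip at 8.8°, scatter by more than the 0.57° tolerance. I put this down to pixel reading error and relied on the hard stops for squareness.
- **Other checks:** The arm was clear and the wrist force was near zero at hand-in. The arm never came near the jar, bowl, tweezers or nippers, but I took no final picture of them. I also did not re-push y after the last x push.

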